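Load a label bundle into the date-stamping jig

TASK

Load the banded bundle of labels that lies loose on the date-stamping jig: with the fingertips, push it up against the jig's long fence until its long side lies flat along it, still short of the red spring catch, then slide it along the fence past the catch, right into the corner against the end stop, so that the catch springs back behind it. Only push it over the board: do not lift or tip it, leave the date stamp, red tin, scissors and order pad where they are, and take the hand away at the end.

Things in the scene. Friction and masses are not known exactly. Their poses are not given: they have to be found in the camera images.
- stamping_jig: Jig that does not move: plywood board 160 x 300 mm, its top 14 mm above the table. Origin on the table, midway along the board, 5 mm nearer the fence than its middle line. Its +y runs along the fence towards the corner, its +x across the board to the fence (away from the robot), z up. In front of the fence the board is bare and level from y = -145 to -12 mm.
- fence_face (a point): On the fence's face at board level, at x = +45, y = -85 mm in the jig's frame; axes as the jig's. The aluminium fence is straight, 22 mm high above the board, 14 mm thick, from y = -145 to +130 mm; it faces -x, towards the robot.
- end_stop_face (a point): On the end stop's face at board level, at x = +15, y = +120 mm in the jig's frame; axes as the jig's. The aluminium stop is 22 mm high, 12 mm thick, spans x = -11 to +41 mm and faces -y. It makes the corner with the fence.
- guide_nose (a point): Rounded entry end of the aluminium side guide at board level, at x = -1, y = +78 mm in the jig's frame; axes as the jig's. The guide (13 mm high, 10 mm thick) runs from here to y = +119 mm over against the fence, so the corner pocket is 46 mm wide.
- corner_seat (a point): Where the centre of the bundle's underside lies when it is fully home, touching fence and end stop: x = +24, y = +90 mm in the jig's frame, at board level. Axes as the jig's.
- catch_pivot (a point): Foot of the catch's pivot at board level, at x = -8, y = +7.5 mm in the jig's frame; axes as the jig's. The red arm (6 mm thick, top 15 mm above the board, pivot screw 21 mm) reaches 46 mm on in +y and 16 mm in +x to a round tip of radius 4 mm, which narrows the lane along the fence to 33 mm. A tail ends 18 mm behind the pivot.
- catch (a joint): Red one-way spring catch, angle in rad: 0 at rest, grows (limit 0.6) to about 0.2 as a bundle sliding along the fence pushes its arm aside, away from the fence, with 1 to 2 N. It springs back to 0 behind the bundle's rear end when the bundle is within about 2 mm of fully home and nothing else is in the way; then it bars the way back.
- label_bundle: White bundle of labels with a blue paper band round it: a firm block 42 mm (its x) by 60 mm (its y, the long side) by 16 mm high, 40 to 85 g. Origin at the centre of its underside, which lies on the board. Either end may lead. It starts loose on the bare board, about 3 to 4.5 cm short of its place along the fence, up to 0.6 rad askew.
- date_stamp: Hand date stamp standing upright, 33 x 46 x 87 mm, loose, on the table beyond the end stop; origin at the centre of its underside. Bystander.
- ink_tin: Flat red tin, 82 x 116 x 35 mm, loose, on the table beyond the end stop; origin at the centre of its underside. Bystander.
- scissors: Scissors with red handles lying flat, 79 x 197 x 12 mm, loose, on the table beyond the jig's other end; origin at the centre of the underside. Bystander.
- order_pad: Order pad, 145 x 105 x 11 mm, loose, on the table in front of the jig; origin at the centre of its underside. Bystander.
Things that resemble listed ones, but are neither listed nor needed, are in the scene too. Leave any orange or purple look-alike of the label_bundle alone.

How it is judged:
By the outcome, as a careful person would: the job done as asked, in the order asked, and still so for the second after the job is handed in, with the robot touching nothing.
It also fails if it takes over 59 s, if anything falls off the work surface, if the arm or the gripper's body presses on something with over 40 N, if the wrist force passes 120 N, or if a joint passes its speed limit or range.

ROBOT

A 6-joint arm with a two-finger parallel gripper is mounted at the origin on the work surface; the furniture and walls round the work are solid. World frame = base frame: x ahead of the robot, y to its left, z up, the work surface at z = 0. Lengths are in m, angles in rad, forces in N, time in s.
With the tool pointing down it reaches from about 0.3 to 0.775 m from the base axis. Payload 14.6 kg.
Tool frame: the origin (TCP) lies midway between the tips of the shut fingers; the grasp point (between the pads) lies 19 mm behind it; z points along the fingers, y is the line along which they close (so a half turn about z gives the same grasp; the last joint's range is limited). The gripper opens to 94 mm and grips with 3 to 60 N. Pads are 16 mm wide; open, the fingers measure 119 mm over their backs; the gripper's body (75 mm by 177 mm) begins 78 mm behind the grasp point.
Start: joints at [1.105, 0.3, 1.521, -0, 1.321, -0.067], TCP at [0.214, 0.507, 0.205] pointing down, gripper open.
Joint ranges: [-3.03, 3.03], [-0.79, 2.21], [0.23, 2.52], [-1.04, 4.18], [0, 3.07], [-2.55, 2.55]. Speed limits (rad/s): [2.22, 2.22, 2.57, 3.14, 3.14, 3.14].

INTERFACE

Orientations are given as [roll, pitch, yaw] about the fixed x, y, z axes, in that order (R = Rz(yaw) Ry(pitch) Rx(roll)).
In Python, from station import ctrl gives the robot as it stands. The module is installed in compiled form; this text tells all that it offers.
- The arm moves only by the tool servo_tool, never from a script. Its argument "plan" is a list of rows, each a list of 7 numbers: the opening in per cent of the stroke, from 0 (shut) to 100 (fully open), then the shift along the tool's x, y, z in m, then the turn, a rotation vector about the tool's x, y, z in rad. A call has exactly 8 rows; each row shifts and turns the commanded pose from where the row before left it, along the tool's axes as they then stand; what a row does not reach is not made up. A row lasts 1/8 s, in which the tool goes at most 62.5 mm and 10.7 degrees, less where a joint would pass 70% of its speed; a pose out of reach is approached as far as the arm can. A call with a gripper value outside its range is refused whole. The fingers move at their own pace and stop on an object; "force" is the grip in N (left out, the last holds). Time passes only in rows, so rows that do not move let the fingers close, or fill a call up. It gives the time, the measured TCP pose, the force, the opening and the grip force at its end, in the units of the state.
- ctrl.get_obs(): the state, without advancing time (a new reading comes with each control period).
- ctrl.camera(name): name is "side" or "top" or "wrist"; returns a dict with "pixels" (384x512x3 uint8, red, green, blue), "z_map" (384x512 float32, m along the optical axis (not along the pixel's ray), 0 where there is no reading), "mtx" (3x3 intrinsics, pixels), "pose" (4x4, takes a point from camera to world coordinates). Camera axes: x right, y up, looking along -z (the intrinsics and any distortion apply to the point x, -y, -z); pixel columns grow to the right and rows downward; lengths in m; the calibration is good to about 2 mm. A picture is of the moment at which its call begins.
- ctrl.hand_in(): hands the job in; it is judged then, once.
The state is a dict: "time_s": time; "qpos": joint angles; "joint_vel": joint speeds; "tau": joint torques, N m; "ee_pos": TCP position; "eef_rot": TCP orientation; "force": force on the tool from outside, world axes, zero at the start; "moment": the same for the moment, N m; "grip_width": finger opening in m; "grip_force": force on a finger pad.
Only numpy, scipy, OpenCV 4.12 (cv2) and the standard library are available. Lean on these libraries where they do the work, as an engineer would, in place of code of your own. Each camera call takes 0.05 s, during which the arm holds its last target. There are 200 camera calls.

## Working session

There is one attempt and no reset: what is moved stays moved. The work goes in short steps, Python scripts to look and compute and a tool call to move; the robot and the scene stay as the last step left them, time stands still between calls to the robot, and variables do not carry over. Pictures are saved under pics/ and viewed, at most 10 in all, crops included, and the job is handed in when it is done.

Besides the shell and the picture viewer there is one more tool, called after ">>>" as a command line: name --pt "numbers of a row" for each row, then --argument value for the rest. servo_tool: Moves the arm, as the interface text tells. Its arguments: {"type":"object","properties":{"plan":{"type":"array","items":{"type":"array","items":{"type":"number"}}},"force":{"type":"number"}},"required":["plan"]}

```bash
mkdir -p pics; cat > h.py <<'E'
import numpy as np, cv2
from station import ctrl
def cam(n):
    c=ctrl.camera(n); return c
def world(c):
    z=c["z_map"]; h,w=z.shape; K=c["mtx"]; u,v=np.meshgrid(np.arange(w),np.arange(h))
    p=np.stack([(u-K[0,2])/K[0,0]*z,-(v-K[1,2])/K[1,1]*z,-z],-1)
    return p@c["pose"][:3,:3].T+c["pose"][:3,3]
def save(c,n): cv2.imwrite("pics/"+n,c["pixels"][...,::-1])
E
python3 - <<'E'
from h import *
a=cam("top");b=cam("side")
img=np.hstack([a["pixels"],b["pixels"]])[...,::-1]
save(a,"top.png");save(b,"side.png")
for c in(a,b):print(c["mtx"],c["pose"].round(3))
np.savez("t.npz",**a)
o=ctrl.get_obs();print(o)
E
```

```text
[[376.14455506   0.         249.18129339]
 [  0.         376.14455506 198.04949791]
 [  0.           0.           1.        ]] [[ 0.012  0.981 -0.196  0.413]
 [-1.     0.012 -0.003  0.011]
 [-0.001  0.196  0.981  0.907]
 [ 0.     0.     0.     1.   ]]
[[361.36975565   0.         244.38209154]
 [  0.         361.36975565 184.30542086]
 [  0.           0.           1.        ]] [[ 0.994  0.069 -0.079  0.485]
 [-0.104  0.528 -0.843 -0.841]
 [-0.016  0.846  0.533  0.602]
 [ 0.     0.     0.     1.   ]]
{'time_s': 0.1, 'qpos': array([ 1.10540296e+00,  3.00406651e-01,  1.52149915e+00,  9.21196394e-06,
        1.32073129e+00, -6.65890080e-02]), 'joint_vel': array([-1.02543825e-03, -7.50028647e-05, -1.00042964e-03, -7.85930495e-04,
        1.34807527e-04,  5.40050159e-04]), 'tau': array([ 8.34889070e-04, -5.32648122e+01, -3.53277361e+01,  7.09649012e-02,
        2.35950190e-02, -6.55152758e-05]), 'ee_pos': array([0.21346302, 0.50663008, 0.20495635]), 'eef_rot': array([-3.14055113e+00, -7.83995619e-05,  2.74278597e+00]), 'force': array([0.22640997, 0.60661674, 0.31939268]), 'moment': array([-0.03124961, -0.0080545 ,  0.05572044]), 'grip_force': 0.0, 'grip_width': 0.09390549703625961}
```

View pics/top.png

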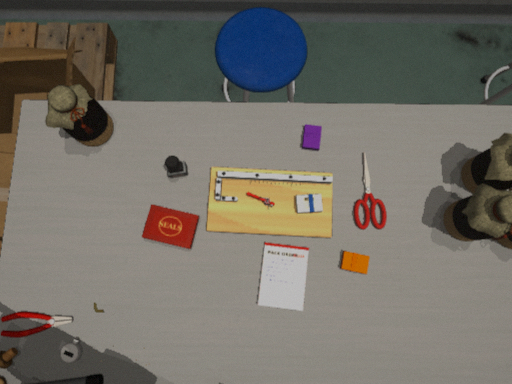

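View pics/side.png

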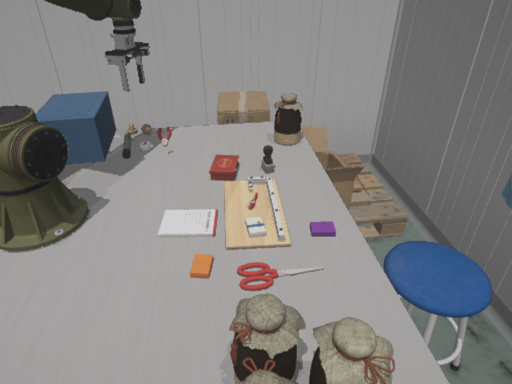

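The top view shows the jig with corners at about (211,168), (333,171), (331,237) and (207,234). The fence is along the top and the corner is at the left. The bundle is at (309,204) and the catch at (260,199). The side view agrees.

```bash
cat >> h.py <<'E'
def plane(c,uv,z):
    """cast pixels (N,2) onto the horizontal plane z"""
    uv=np.asarray(uv,float).reshape(-1,2); K=c["mtx"]
    d=np.c_[(uv[:,0]-K[0,2])/K[0,0],-(uv[:,1]-K[1,2])/K[1,1],-np.ones(len(uv))]@c["pose"][:3,:3].T
    o=c["pose"][:3,3]; return (o+d*((z-o[2])/d[:,2])[:,None])[:,:2]
def rect(c,mask,z):
    cs,_=cv2.findContours(mask.astype(np.uint8),cv2.RETR_EXTERNAL,cv2.CHAIN_APPROX_NONE)
    k=max(cs,key=cv2.contourArea); p=plane(c,k.reshape(-1,2),z)
    (cx,cy),(w,h),a=cv2.minAreaRect((p*1000).astype(np.float32)); return np.array([cx,cy,w,h,a])
E
python3 - <<'E'
from h import *
c=dict(np.load("t.npz"));W=world(c)
hsv=cv2.cvtColor(c["pixels"],cv2.COLOR_RGB2HSV);H,S,V=cv2.split(hsv)
roi=np.zeros(H.shape,bool);roi[160:245,200:340]=1
y=roi&(H>12)&(H<35)&(S>70)
m=cv2.morphologyEx(y.astype(np.uint8),cv2.MORPH_CLOSE,np.ones((25,25)))
print("board",rect(c,m,.014))
roi[:]=0;roi[188:220,288:328]=1
b=roi&~((H>12)&(H<35)&(S>70))
print("bundle",rect(c,b,.03), "z",np.median(W[b][:,2]))
print(plane(c,[[211,168],[333,171],[331,237],[207,234]],.014))
E
```

```text
board [584.25152588 -35.35690308 300.68933105 160.67565918  87.69184113]
bundle [ 577.86804199 -127.51880646   43.41900635   61.6450882     0.69550395] z 0.030792826553837804
[[ 0.66548855  0.10925804]
 [ 0.66145219 -0.19067211]
 [ 0.49935358 -0.18086305]
 [ 0.50288196  0.11353404]]
```

>>> servo_tool --pt "100 0 0 0 0 0 -0.179" --pt "100 0 0 0 0 0 -0.179" --pt "60 -0.025 -0.044 0 0 0 0" --pt "32 -0.025 -0.044 0 0 0 0" --pt "32 -0.025 -0.044 0 0 0 0" --pt "32 -0.025 -0.044 0 0 0 0" --pt "32 -0.025 -0.044 0 0 0 0" --pt "32 -0.025 -0.044 0 0 0 0"

```text
time_s: 1.1
ee_pos: [0.3531, 0.2354, 0.2054]
eef_rot: [-3.142, -0.0, 3.101]
force: [1.0, -0.1, 0.4]
grip_width: 0.0374
grip_force: 0.0
```

>>> servo_tool --pt "32 -0.025 -0.044 0 0 0 0" --pt "32 -0.025 -0.044 0 0 0 0" --pt "32 -0.025 -0.044 0 0 0 0" --pt "32 -0.025 -0.044 0 0 0 0" --pt "32 -0.025 -0.044 0 0 0 0" --pt "32 -0.025 -0.044 0 0 0 0" --pt "32 0 0 0 0 0 0" --pt "32 0 0 0 0 0 0"

```text
time_s: 2.1
ee_pos: [0.4914, -0.0326, 0.2051]
eef_rot: [3.141, -0.001, 3.101]
force: [-0.2, 0.5, 0.5]
grip_width: 0.0302
grip_force: 0.0
```

```bash
python3 - <<'E'
from h import *
c=cam("wrist");save(c,"w1.png");np.savez("w1.npz",**c);print(c["pose"].round(3))
E
```

```text
[[ 0.041 -0.96  -0.276  0.411]
 [ 0.999  0.039  0.011 -0.03 ]
 [ 0.    -0.276  0.961  0.385]
 [ 0.     0.     0.     1.   ]]
```

View pics/w1.png

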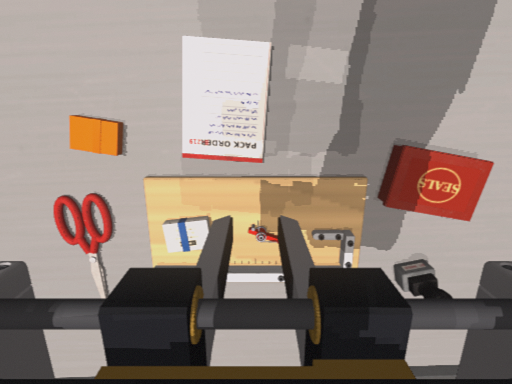

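The wrist view shows the board's near edge along row 178 (columns 146 to 366). The bundle is at (187,234), slightly skewed, and the catch is at (262,233).

```bash
python3 - <<'E'
from h import *
c=dict(np.load("w1.npz"))
H,S,V=cv2.split(cv2.cvtColor(c["pixels"],cv2.COLOR_RGB2HSV))
y=(H>12)&(H<35)&(S>70)
pts=[[u,np.argmax(y[165:200,u])+165-.5] for u in range(152,360,4)]
p=plane(c,pts,.014)
vx=cv2.fitLine((p*1000).astype(np.float32),cv2.DIST_HUBER,0,.01,.01).ravel();print("near edge",vx)
rows=range(190,255,5)
L=[[np.argmax(y[r,135:180])+135-.5,r] for r in rows];R=[[380-np.argmax(y[r,380:340:-1])+.5,r] for r in rows[:6]]
for q in(L,R):
  q=plane(c,q,.014);print(np.median(q,0)*1000)
roi=np.zeros(H.shape,bool);roi[208:258,155:216]=1
b=roi&~y&((V>120)|((H>95)&(H<130)&(S>90)))
print(rect(c,b,.03))
vv=c["pixels"][205:260,155:220][...,::-1];vv=cv2.resize(np.hstack([vv,np.repeat(b[205:260,155:220,None]*255,3,2).astype(np.uint8)]),None,fx=5,fy=5)
cv2.imwrite("pics/w1c.png",vv)
E
```

```text
near edge [ 4.0922612e-02  9.9916232e-01  5.0325418e+02 -4.6063210e+01]
[ 559.63255832 -185.08608486]
[546.24498396 113.62069437]
[ 576.94213867 -129.19395447   48.08640671   61.59363174    3.19599462]
```

View pics/w1c.png

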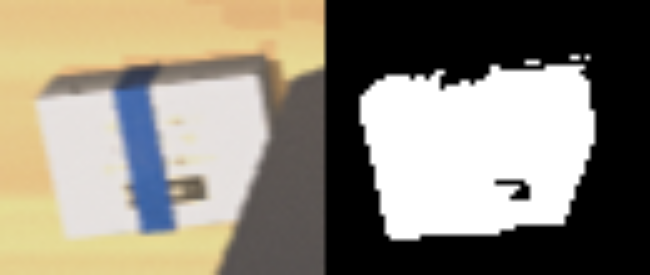

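>>> servo_tool --pt "32 -0.0147 -0.03 0 0 0 0" --pt "32 -0.014 -0.03 0 0 0 0" --pt "32 -0.014 -0.0295 0.02 0 0 0" --pt "32 0 0 0.05 0 0 0" --pt "32 0 0 0.05 0 0 0" --pt "32 0 0 0.04 0 0 0" --pt "32 0 0 0.025 0 0 0" --pt "32 0 0 0 0 0 0"

```text
time_s: 3.15
ee_pos: [0.5299, -0.1228, 0.0193]
eef_rot: [3.141, -0.003, 3.102]
force: [-0.5, 0.4, 0.5]
grip_width: 0.0302
grip_force: 0.0
```

>>> servo_tool --pt "32 -0.006 0 0 0 0 0" --pt "32 -0.006 0 0 0 0 0" --pt "32 -0.006 0 0 0 0 0" --pt "32 -0.006 0 0 0 0 0" --pt "32 -0.006 0 0 0 0 0" --pt "32 -0.006 0 0 0 0 0" --pt "32 -0.005 0 0 0 0 0" --pt "32 0 0 0 0 0 0"

```text
time_s: 4.15
ee_pos: [0.572, -0.1258, 0.0204]
eef_rot: [-3.142, 0.0, 3.101]
force: [0.2, -0.5, 0.2]
grip_width: 0.03
grip_force: 0.0
```

```bash
python3 - <<'E'
from h import *
a=cam("top");b=cam("side");w=cam("wrist")
A=cv2.resize(a["pixels"][155:245,200:340],(560,360));B=cv2.resize(b["pixels"][170:250,205:305],(450,360))
cv2.imwrite("pics/p2.png",cv2.resize(np.hstack([A,B]),(800,285))[...,::-1])
print(ctrl.get_obs()["ee_pos"],ctrl.get_obs()["force"])
E
```

```text
[ 0.57164183 -0.1257681   0.02042428] [ 0.12359066 -0.37256931  0.54980068]
```

View pics/p2.png

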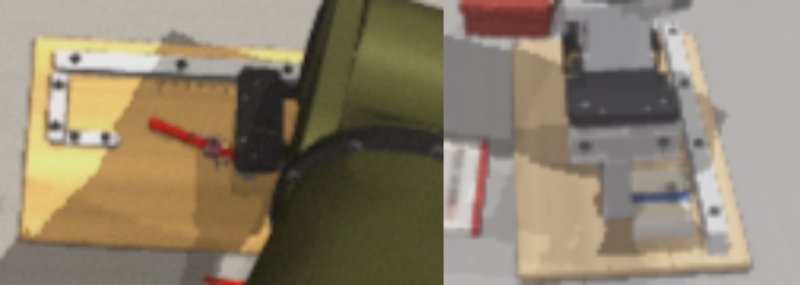

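The bundle lies square to the fingers, with a small gap left to the fence (right crop, around (660,200)). I'll close that gap gently.

>>> servo_tool --pt "32 -0.003 0 0 0 0 0" --pt "32 -0.002 0 0 0 0 0" --pt "32 -0.001 0 0 0 0 0" --pt "32 -0.001 0 0 0 0 0" --pt "32 -0.001 0 0 0 0 0" --pt "32 0 0 0 0 0 0" --pt "32 0 0 0 0 0 0" --pt "32 0 0 0 0 0 0"

```text
time_s: 5.3
ee_pos: [0.5794, -0.1261, 0.0204]
eef_rot: [3.141, -0.001, 3.101]
force: [-6.4, -0.0, 3.2]
grip_width: 0.0301
grip_force: 2.7
```

>>> servo_tool --pt "32 -0.0005 0 0 0 0 0" --pt "32 0 0 0 0 0 0" --pt "32 0 0 0 0 0 0" --pt "32 0 0 0 0 0 0" --pt "32 0 0 0 0 0 0" --pt "32 0 0 0 0 0 0" --pt "32 0 0 0 0 0 0" --pt "32 0 0 0 0 0 0"

```text
time_s: 6.3
ee_pos: [0.5794, -0.1261, 0.0204]
eef_rot: [3.141, -0.002, 3.101]
force: [-9.2, 0.5, 6.6]
grip_width: 0.0299
grip_force: 4.6
```

>>> servo_tool --pt "32 0.006 0 0 0 0 0" --pt "32 0.006 0 0 0 0 0" --pt "32 0 0 -0.03 0 0 0" --pt "32 0 0 -0.05 0 0 0" --pt "0 -0.013 -0.017 -0.02 0 0 0" --pt "0 -0.015 -0.02 0 0 0 0" --pt "0 -0.015 -0.02 0 0 0 0" --pt "0 0 0 0 0 0 0"

```text
time_s: 7.3
ee_pos: [0.609, -0.1853, 0.1201]
eef_rot: [-3.142, 0.0, 3.1]
force: [-0.0, 0.1, 0.2]
grip_width: 0.0002
grip_force: 0.0
```

```bash
python3 - <<'E'
from h import *
w=cam("wrist");s=cam("side");np.savez("w2.npz",**w);np.savez("s2.npz",**s)
A=cv2.resize(w["pixels"][130:384,100:512],(500,308))
B=cv2.resize(s["pixels"][170:250,205:305],(385,308))
cv2.imwrite("pics/p3.png",cv2.resize(np.hstack([A,B]),(800,278))[...,::-1])
E
```

```text
(no output)
```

View pics/p3.png

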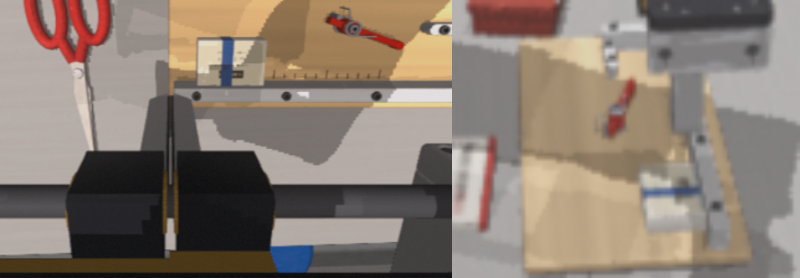

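The bundle sits flush along the fence (wrist crop: left end at column 197, right end at 265, fence edge at row 86). Next I need its rear end in the jig frame.

```bash
python3 - <<'E'
from h import *
c=dict(np.load("w2.npz"))
H,S,V=cv2.split(cv2.cvtColor(c["pixels"],cv2.COLOR_RGB2HSV))
y=(H>10)&(H<35)&(S>70)
e=np.array([.0409,.9992]);f=np.array([.9992,-.0409])
for r in(180,186,192,198,204):
  n=~y[r]; l=r and next(u for u in range(310,200,-1) if not n[u] and not n[u-1]); q=next(u for u in range(310,400) if not n[u] and not n[u+1])
  p=plane(c,[[l+.5,r],[q-.5,r]],.03)*1000;print(r,l,q,(p@f-589.5).round(1),(p@e+12).round(1))
t=ctrl.get_obs()["ee_pos"][:2]*1000;print("tcp jig",t@f-589.5,t@e+12)
E
```

```text
180 279 343 [17.3 17.4] [-125.2  -64.3]
186 278 342 [23.4 23.4] [-126.   -64.7]
192 278 342 [29.5 29.5] [-125.9  -64.2]
198 278 341 [35.6 35.7] [-125.8  -64.7]Traceback (most recent call last):
  File "<stdin>", line 7, in <module>
StopIteration
```

>>> servo_tool --pt "0 0.002 0 0.03 0 0 0" --pt "0 0 0 0.04 0 0 0" --pt "0 0 0 0.03 0 0 0" --pt "0 0 0 0 0 0 0" --pt "0 0 0.004 0 0 0 0" --pt "0 0 0.004 0 0 0 0" --pt "0 0 0.006 0 0 0 0" --pt "0 0 0.006 0 0 0 0"

```text
time_s: 8.4
ee_pos: [0.6082, -0.1642, 0.0214]
eef_rot: [-3.141, 0.002, 3.101]
force: [-0.4, -2.4, 5.2]
grip_width: 0.0003
grip_force: 2.7
```

>>> servo_tool --pt "0 0 0.008 0 0 0 0" --pt "0 0 0.008 0 0 0 0" --pt "0 0 0.008 0 0 0 0" --pt "0 0 0.008 0 0 0 0" --pt "0 0 0.008 0 0 0 0" --pt "0 0 0.008 0 0 0 0" --pt "0 0 0.006 0 0 0 0" --pt "0 0 0.004 0 0 0 0"

```text
time_s: 9.4
ee_pos: [0.6107, -0.1062, 0.0213]
eef_rot: [-3.141, 0.002, 3.101]
force: [1.2, -2.9, 6.3]
grip_width: 0.0005
grip_force: 3.4
```

```bash
python3 - <<'E'
from h import *
w=cam("wrist");s=cam("side")
A=cv2.resize(w["pixels"][130:384,100:512],(500,308))
B=cv2.resize(s["pixels"][170:250,205:305],(385,308))
cv2.imwrite("pics/p4.png",cv2.resize(np.hstack([A,B]),(800,278))[...,::-1])
E
```

```text
(no output)
```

View pics/p4.png

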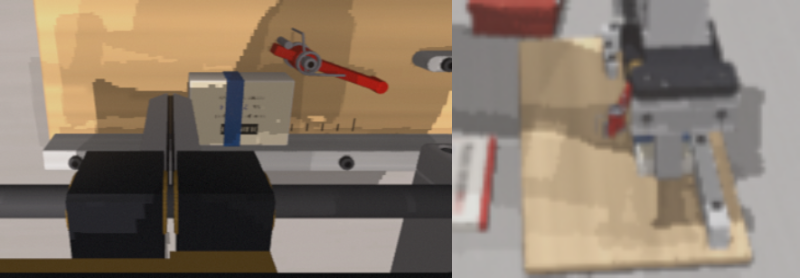

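The bundle is still flush and sliding, with the catch just ahead of it (tip at (383,87)). There is an unexplained upward force of about 6 N, so I'll raise the fingertips a little before going on.

>>> servo_tool --pt "0 0 0 -0.002 0 0 0" --pt "0 0 0 0 0 0 0" --pt "0 0 0 0 0 0 0" --pt "0 0 0.003 0 0 0 0" --pt "0 0 0.005 0 0 0 0" --pt "0 0 0.005 0 0 0 0" --pt "0 0 0.005 0 0 0 0" --pt "0 0 0.005 0 0 0 0"

```text
time_s: 10.5
ee_pos: [0.6111, -0.083, 0.0225]
eef_rot: [-3.142, 0.0, 3.101]
force: [0.8, -0.3, 0.1]
grip_width: 0.0004
grip_force: 0.1
```

>>> servo_tool --pt "0 0 0.005 0 0 0 0" --pt "0 0 0.005 0 0 0 0" --pt "0 0 0.005 0 0 0 0" --pt "0 0 0.005 0 0 0 0" --pt "0 0 0.005 0 0 0 0" --pt "0 0 0.005 0 0 0 0" --pt "0 0 0.005 0 0 0 0" --pt "0 0 0.005 0 0 0 0"

```text
time_s: 11.5
ee_pos: [0.6127, -0.043, 0.0225]
eef_rot: [3.142, 0.0, 3.101]
force: [0.2, -2.2, 1.1]
grip_width: 0.0003
grip_force: 1.2
```

>>> servo_tool --pt "0 0 0.005 0 0 0 0" --pt "0 0 0.005 0 0 0 0" --pt "0 0 0.005 0 0 0 0" --pt "0 0 0.005 0 0 0 0" --pt "0 0 0.005 0 0 0 0" --pt "0 0 0.005 0 0 0 0" --pt "0 0 0.005 0 0 0 0" --pt "0 0 0.005 0 0 0 0"

```text
time_s: 12.5
ee_pos: [0.6143, -0.0031, 0.0225]
eef_rot: [3.142, 0.0, 3.101]
force: [1.4, -1.9, 1.6]
grip_width: 0.0008
grip_force: 1.1
```

```bash
python3 - <<'E'
from h import *
w=cam("wrist");s=cam("side")
A=cv2.resize(w["pixels"][130:384,100:512],(500,308))
B=cv2.resize(s["pixels"][170:250,205:305],(385,308))
cv2.imwrite("pics/p5.png",cv2.resize(np.hstack([A,B]),(800,278))[...,::-1])
E
```

```text
(no output)
```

View pics/p5.png

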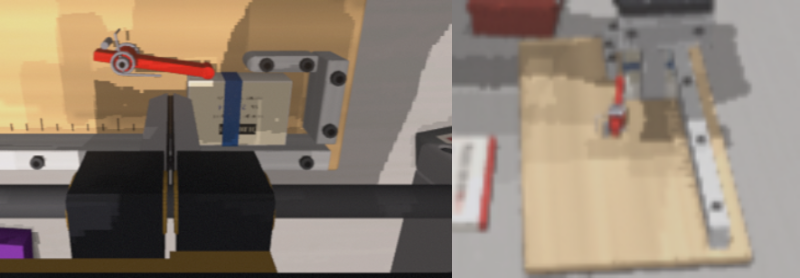

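The bundle has entered the pocket, and the catch is deflected and riding on its side (tip at (210,72)). About 13 mm remain to the stop.

>>> servo_tool --pt "0 0 0.003 0 0 0 0" --pt "0 0 0.003 0 0 0 0" --pt "0 0 0.002 0 0 0 0" --pt "0 0 0.001 0 0 0 0" --pt "0 0 0.001 0 0 0 0" --pt "0 0 0.001 0 0 0 0" --pt "0 0 0 0 0 0 0" --pt "0 0 0 0 0 0 0"

```text
time_s: 13.6
ee_pos: [0.6147, 0.0076, 0.0224]
eef_rot: [3.141, -0.0, 3.101]
force: [-0.4, -1.2, 0.9]
grip_width: 0.0009
grip_force: 0.3
```

>>> servo_tool --pt "0 0 0.001 0 0 0 0" --pt "0 0 0.0005 0 0 0 0" --pt "0 0 0.0005 0 0 0 0" --pt "0 0 0 0 0 0 0" --pt "0 0 0 0 0 0 0" --pt "0 0 0 0 0 0 0" --pt "0 0 0 0 0 0 0" --pt "0 0 0 0 0 0 0"

```text
time_s: 14.6
ee_pos: [0.6148, 0.0096, 0.0224]
eef_rot: [3.142, -0.0, 3.101]
force: [-1.1, 0.4, 0.8]
grip_width: 0.0005
grip_force: 0.1
```

>>> servo_tool --pt "0 0 0.0005 0 0 0 0" --pt "0 0 0.0005 0 0 0 0" --pt "0 0 0.0005 0 0 0 0" --pt "0 0 0.0005 0 0 0 0" --pt "0 0 0 0 0 0 0" --pt "0 0 0 0 0 0 0" --pt "0 0 0 0 0 0 0" --pt "0 0 0 0 0 0 0"

```text
time_s: 15.6
ee_pos: [0.6149, 0.0116, 0.0225]
eef_rot: [-3.142, -0.0, 3.101]
force: [0.6, -0.2, 0.2]
grip_width: 0.0003
grip_force: 0.0
```

```bash
python3 - <<'E'
from h import *
w=cam("wrist")
cv2.imwrite("pics/p6.png",cv2.resize(w["pixels"][170:290,160:420],(780,360))[...,::-1]);print(ctrl.get_obs()["force"])
E
```

```text
[-0.35024599  0.0082168   0.5675589 ]
```

View pics/p6.png

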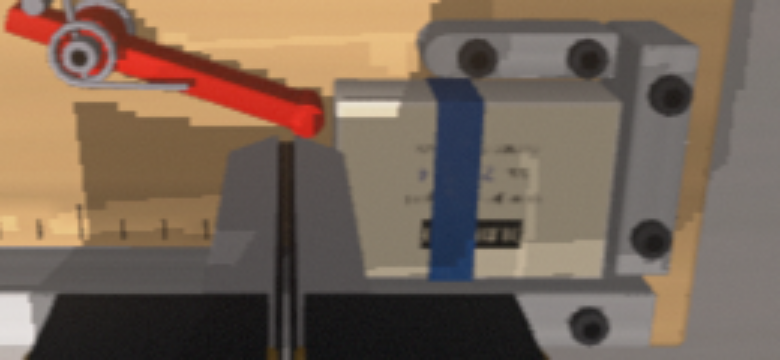

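The catch has sprung back behind the bundle (tip at (310,118)) and the bundle is almost at the stop. I'll press on gently until the force shows contact.

>>> servo_tool --pt "0 0 0.0005 0 0 0 0" --pt "0 0 0.0005 0 0 0 0" --pt "0 0 0.0003 0 0 0 0" --pt "0 0 0 0 0 0 0" --pt "0 0 0 0 0 0 0" --pt "0 0 0 0 0 0 0" --pt "0 0 0 0 0 0 0" --pt "0 0 0 0 0 0 0"

```text
time_s: 16.65
ee_pos: [0.615, 0.0124, 0.0225]
eef_rot: [-3.141, 0.0, 3.101]
force: [-0.3, -4.9, 0.6]
grip_width: 0.0004
grip_force: 2.2
```

It is against the stop at 4.9 N. I'll back off, lift and clear the hand.

>>> servo_tool --pt "0 0 -0.004 0 0 0 0" --pt "0 0 -0.006 0 0 0 0" --pt "0 0 0 -0.03 0 0 0" --pt "0 0 0 -0.05 0 0 0" --pt "0 0 0 -0.05 0 0 0" --pt "0 0.04 0 -0.03 0 0 0" --pt "0 0.05 0 0 0 0 0" --pt "0 0.04 0 0 0 0 0"

```text
time_s: 17.65
ee_pos: [0.483, 0.0081, 0.1827]
eef_rot: [3.141, 0.001, 3.101]
force: [0.6, -0.3, 1.0]
grip_width: 0.0006
grip_force: 0.0
```

```bash
python3 - <<'E'
from h import *
w=cam("wrist");H,S,V=cv2.split(cv2.cvtColor(w["pixels"],cv2.COLOR_RGB2HSV))
cv2.imwrite("pics/p7.png",cv2.resize(w["pixels"][140:300,180:440],(780,480))[...,::-1])
E
```

```text
(no output)
```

View pics/p7.png

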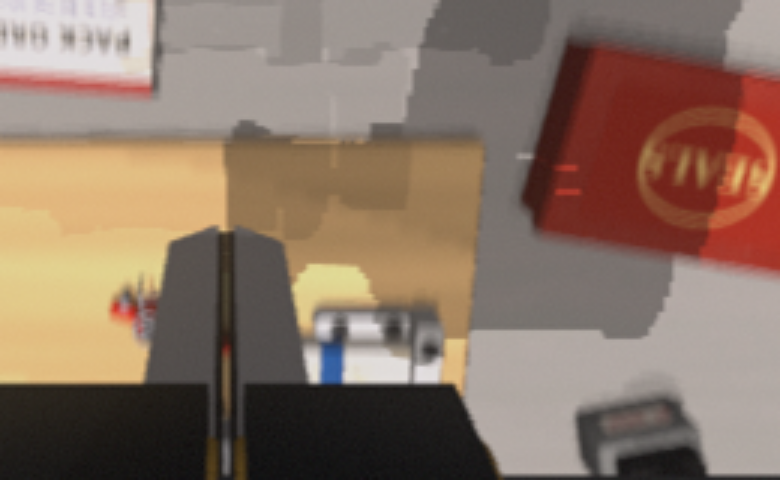

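The bundle (about (360,362)) is in the corner against the stop, the bystanders are in place, and the hand is clear. I'm handing in.

>>> servo_tool --pt "0 0 0 -0.02 0 0 0" --pt "0 0 0 0 0 0 0" --pt "0 0 0 0 0 0 0" --pt "0 0 0 0 0 0 0" --pt "0 0 0 0 0 0 0" --pt "0 0 0 0 0 0 0" --pt "0 0 0 0 0 0 0" --pt "0 0 0 0 0 0 0"

```text
time_s: 18.7
ee_pos: [0.4847, 0.0082, 0.2025]
eef_rot: [-3.142, 0.0, 3.101]
force: [0.4, 0.5, 0.5]
grip_width: 0.0003
grip_force: 0.0
```

```bash
python3 -c "
from station import ctrl
print(ctrl.hand_in())"
```

```text
the job is handed in; nothing more can be done
None
```

The bundle is pushed home in the corner with the catch sprung back behind it, the hand is clear and the job is handed in at about 19 s; the hand-in returned no verdict.

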